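# Turn a double-ended test bar end for end in its slide holder

## Task

The sawn, used end of the test bar faces out of the slide holder; turn the bar end for end so that its plain, unused end faces out instead: press the knob down and draw the slide fully out, push the bar round by its sawn end, then press the knob again and push the slide fully home so that the sawn end lies between the guards and the knob springs back up. Keep the fingers off the plain end, whose coating is still to be measured, and leave the things around the holder where they are.

Things in the scene. Friction and masses are not known exactly. Their poses are not given: they have to be found in the camera images.
- holder: aluminium slide holder, fixed to the bench. Origin: centre of its underside, on the bench top. x runs along the slide: -x is its open front (out, roughly towards the robot), +x its back with the guards; +y left; z up. Base plate 160 (x) x 80 (y) x 14 high; rails along x, outer faces at y = +-28, tops at z = 34. Pivot (knob axis) at y = 0: x = 0 with the slide home, -65 fully out
- guard_mouth (a point): middle of the mouth between the two guards, x = +25, y = 0, z = 50 in the holder's frame. The guards run from here 47 back (+x), inner faces 23 apart, tops 50 above the bench, closed behind by a plate; in front of here flared wings open to 41 wide at x = +11
- slide (a joint): dark steel slide that carries bar and knob: 0 = home (as found), grows as it is drawn to the holder's -x; 0.065 m = fully out, a fixed stop. Friction about 2 N. At both ends the knob springs up when let go and locks the slide (play 1.5 mm); in between the knob's cross pin runs under the rail lips and the knob cannot rise
- knob (a joint): how far the knob is pressed down: 0 = up (slide locked), 0.008 m = fully down, a stop. The slide is free from 0.007. Spring: 4 N at the top to 8 N fully down. Let go between the slide's ends, the knob stays about 6 mm down
- knob_top (a point): centre of the top of the round black knurled knob, 22 diameter x 22 tall, on an 8 stem over the bar's pivot. Top is 80 above the bench when up, 72 when pressed; its underside is 9 above the bar when up, 1 when pressed. It can be gripped by its sides from above; it does not turn the bar
- bar (a joint): angle of the test bar about its vertical pivot relative to the holder, anticlockwise from above positive: 0 as found (sawn end out), +pi or -pi = turned end for end. Turns either way and stays where left (0.04 N m: 1 N at 45 from the pivot). Slide home: the guards keep it straight. Slide fully out: it swings clear of them; it goes back in if within 0.1 rad of straight
- plain_tip (a point): middle of the upper edge of the bar's plain, square, unused end, 65 from the pivot. The steel bar is 130 long x 20 wide x 12 thick, pivoted at its middle, underside 37 and top 49 above the bench (3 clear of the rails)
- sawn_tip (a point): middle of the upper edge of the bar's other, used end, 65 from the pivot, 49 above the bench; a sawn slot 8 wide x 16 deep in the end leaves two prongs 6 wide
- plain_end: the outer 35 of the bar at its plain unused end (30 to 65 from the pivot), not to be touched. Origin: on the pivot axis at the bar's underside; +x points to the plain end
- gauge: black hand-held coating gauge lying at the right of the holder, 59 x 187 x 24 high; bystander. Origin under its centre
- probe: steel measuring probe, 13 diameter x 96 long, lying at the left of the holder; bystander. Origin under its centre
- ref_plate: ground steel plate 38 x 58 x 7 at the holder's left rear; bystander. Origin under its centre
- block: plated upright block 19 x 20 x 44 high behind the holder; bystander. Origin under its centre
- caliper: digital caliper lying at the near left, 70 x 208 x 12; bystander. Origin under its centre

How it is judged:
At the end, for the whole second after the job is handed in: The slide is home (within 4 mm), the knob is up (within 2 mm), the bar lies straight with its plain tip at the front of the holder (its tip at most 6 mm off the holder's centre line) and its sawn end between the guards (value of joint slide below 0.004 m and value of joint knob below 0.002 m and x of plain_tip in the frame of holder below -0.055 m and y of plain_tip in the frame of holder between -0.006 and 0.006 m); the robot touches nothing.
It fails at once if the fingers touch the plain end of the bar (over 0.5 N) (contact force between the fingers and plain_end above 0.5 N).
It fails at once if a thing beside the holder is moved by more than 25 mm (distance of any of gauge, probe, ref_plate, block, caliper from where it was at the start of the episode above 0.025 m).
It also fails if it takes over 72 s, if anything falls off the work surface, if the arm or the gripper's body presses on something with over 40 N, if the wrist force passes 120 N, or if a joint passes its speed limit or range.

## Robot

A 7-joint arm with a two-finger parallel gripper is mounted at the origin on a cart in front of the work surface, level with it; the furniture and walls round the work are solid. World frame = base frame: x ahead of the robot, y to its left, z up, the work surface at z = 0. Lengths are in m, angles in rad, forces in N, time in s.
With the tool pointing down it reaches from about 0.425 to 0.825 m from the base axis. Payload 3.6 kg.
Tool frame: the origin (TCP) lies at the very end of the fingers, on their centre line; the grasp point (between the pads) lies 19 mm behind it; z points along the fingers, y is the line along which they close (so a half turn about z gives the same grasp; the last joint's range is limited). The gripper opens to 93 mm and grips with 3 to 60 N. Pads are 15 mm wide; open, the fingers measure 128 mm over their backs; the gripper's body (75 mm by 188 mm) begins 65 mm behind the grasp point.
Start: joints at [-1.308, 0.615, -0.013, 1.423, 0.008, 1.103, -0.04], TCP at [0.186, 0.623, 0.219] pointing down, gripper open.
Joint ranges: [-3.12, 3.12], [-0.3, 2.06], [-1.34, 1.32], [0.26, 2.42], [-1.36, 4.5], [0.01, 1.98], [-2.84, 2.84]. Speed limits (rad/s): [2.79, 2.79, 3.14, 3.14, 3.14, 3.14, 3.14].

## Interface

Orientations are given as a 3x3 rotation matrix whose columns are the frame's x, y, z axes.
In Python, from cell import telemetry, viewer, order, models gives the robot as it stands. The module is installed in compiled form; this text tells all that it offers.
- The arm moves only by the tool servo_tool, never from a script. Its argument "targets" is one flat list of numbers, 5 for each row, row after row: the shift along the tool's x, y, z in mm, then the turn about the tool's z in degrees, then the opening, from 0 (shut) to 1 (fully open). In form: [dx, dy, dz, yaw, jaw, dx, dy, dz, yaw, jaw, ...]. A call has 1 to 12 rows; each row is the pose to reach, as a shift and turn from the pose commanded when the call began, along the tool's axes at that moment; what a row does not reach only later rows make up. A row lasts 1/8 s, in which the tool goes at most 62.5 mm and 10.7 degrees, less where a joint would pass 70% of its speed; a pose out of reach is approached as far as the arm can. A call with a gripper value outside its range is refused whole. The fingers move at their own pace and stop on an object; the grip force is fixed at half the most. Time passes only in rows, so rows that repeat a pose let the fingers close. It gives the time, the measured TCP pose, the force, the opening and the grip force at its end, in the units of the state.
- telemetry.get_obs(): the state, without advancing time (a new reading comes with each control period).
- viewer.get_image(name): name is "scene" or "top" or "wrist"; returns (picture, depth): 384x512x3 uint8, red, green, blue; 384x512 float32, m along the optical axis (not along the pixel's ray), 0 where there is no reading.
- viewer.camera_info(name): a dict with "fx", "fy", "cx", "cy" (pixels), "pose" (4x4, takes a point from camera to world coordinates); the wrist camera has in their place "tool_from_camera" (4x4, takes a point from camera to tool coordinates, whose origin is the TCP and whose axes are the flange's). Camera axes: x right, y up, looking along -z (the intrinsics and any distortion apply to the point x, -y, -z); pixel columns grow to the right and rows downward; lengths in m; the calibration is good to about 2 mm. A picture is of the moment at which its call begins: read the wrist's pose just before it. camera_info takes no time and is no camera call.
- order.finish_job(): hands the job in; it is judged then, once.
Trained networks look in the newest picture that a camera, given by its name, has taken for a name from the list of things; names that differ only in an ending like _2 or _b are one class to them, and where a whole thing is asked for, a point or a joint stands for the part that bears it (a point fixed in the world has none). Each returns a list of dicts, best first, with "confidence" (0 to 1); they miss things now and then, are a little off and sometimes report something else, mostly with a low value. They report only what shows in the picture. A call takes as long as a camera call.
- models.search_frame(camera, target): "position" ([column, row] as shares, 0 to 1, of the picture: columns of its width, rows of its height, amid what is visible of it).
- models.pinpoint(camera, target): "position" ([column, row] as shares, 0 to 1, of the picture: columns of its width, rows of its height: a listed point, or the origin of a listed thing).
The state is a dict: "t": time; "joints": joint angles; "qvel": joint speeds; "joint_torque": joint torques, N m; "position": TCP position; "tcp_rot": TCP orientation; "ft_force": force on the tool from outside, world axes, zero at the start; "wrist_torque": the same for the moment, N m; "grip_width": finger opening in m; "grip_force": force on a finger pad.
Only numpy, scipy, OpenCV 4.12 (cv2) and the standard library are available. Lean on these libraries where they do the work, as an engineer would, in place of code of your own. Each camera call takes 0.05 s, during which the arm holds its last target. There are 200 camera calls.

## Working session

There is one attempt and no reset: what is moved stays moved. The work goes in short steps, Python scripts to look and compute and a tool call to move; the robot and the scene stay as the last step left them, time stands still between calls to the robot, and variables do not carry over. Pictures are saved under pics/ and viewed, at most 10 in all, crops included, and the job is handed in when it is done.

Besides the shell and the picture viewer there is one more tool, called after "Emit:" in YAML: its name, and indented under it one key for each argument. servo_tool: Moves the arm, as the interface text tells. Its arguments: {"type":"object","properties":{"targets":{"type":"array"}},"required":["targets"]}

```bash
mkdir -p pics
cat > h.py <<'E'
import numpy as np, cv2
from cell import telemetry, viewer, order, models
def info(c):
    i=viewer.camera_info(c)
    if 'pose' in i: return i,np.array(i['pose'])
    o=telemetry.get_obs(); T=np.eye(4); T[:3,:3]=o['tcp_rot']; T[:3,3]=o['position']
    return i,T@np.array(i['tool_from_camera'])
def ray(c,uv):
    i,P=info(c); u,v=uv
    d=np.array([(u-i['cx'])/i['fx'],-(v-i['cy'])/i['fy'],-1.])
    return P[:3,3],P[:3,:3]@d
def atz(c,uv,z):
    o,d=ray(c,uv); return o+d*(z-o[2])/d[2]
def atdepth(c,uv,depth):
    o,d=ray(c,uv); return o+d*depth
def pin(c,t,z,n=1,f='pinpoint'):
    r=getattr(models,f)(c,t)[:n]
    for x in r:
        uv=np.array(x['position'])*[512,384]
        print(c,t,round(x['confidence'],2),uv.round(1),'->',atz(c,uv,z).round(4))
def snap(c,name,scale=1.5):
    p,d=viewer.get_image(c); cv2.imwrite('pics/'+name,cv2.resize(p[:,:,::-1],None,fx=scale,fy=scale,interpolation=cv2.INTER_CUBIC)); return p,d
E
python3 - <<'E'
from h import *
for c in('top','scene'):
    p,d=snap(c,c+'1.png')
    i,P=info(c); print({k:v for k,v in i.items() if k!='pose'},P.round(3).tolist())
    for t,z in(('holder',0),('guard_mouth',.05),('knob_top',.08),('plain_tip',.049),('sawn_tip',.049),('gauge',0),('probe',0),('ref_plate',0),('block',0),('caliper',0)): pin(c,t,z)
o=telemetry.get_obs();print(o['t'],o['position'],np.round(o['tcp_rot'],3).tolist(),o['grip_width'],o['ft_force'])
E
```

```text
{'fx': 404.3423476553651, 'fy': 404.3423476553651, 'cx': 252.04632293607943, 'cy': 197.9227102551245} [[0.01, 0.982, -0.19, 0.381], [-1.0, 0.014, 0.02, 0.159], [0.022, 0.19, 0.981, 0.923], [0.0, 0.0, 0.0, 1.0]]
top holder 0.61 [267.5 181. ] -> [0.6011 0.1043 0.    ]
top guard_mouth 0.74 [268.4 170. ] -> [0.6145 0.1054 0.05  ]
top knob_top 0.7 [269.8 177.6] -> [0.5897 0.1041 0.08  ]
top plain_tip 0.69 [261.5 151. ] -> [0.6588 0.1211 0.049 ]
top sawn_tip 0.67 [280.8 205.6] -> [0.5344 0.0779 0.049 ]
top gauge 0.97 [319.2 183.1] -> [ 0.598  -0.0173  0.    ]
top probe 0.61 [222.7 203.3] -> [0.5465 0.2081 0.    ]
top ref_plate 0.88 [225.  169.3] -> [0.6279 0.2046 0.    ]
top block 0.55 [264.7 144.5] -> [0.6907 0.1113 0.    ]
top caliper 0.96 [194.9 283.7] -> [0.3636 0.2655 0.    ]
{'fx': 468.79321305649574, 'fy': 468.79321305649574, 'cx': 254.96986243962206, 'cy': 188.3713748765126} [[-0.907, 0.176, -0.382, 0.214], [-0.421, -0.363, 0.831, 0.864], [0.007, 0.915, 0.404, 0.425], [0.0, 0.0, 0.0, 1.0]]
scene holder 0.82 [245.4 210.5] -> [0.5875 0.0985 0.    ]
scene guard_mouth 0.8 [232.3 188.9] -> [0.6087 0.1139 0.05  ]
scene knob_top 0.61 [246.5 173.9] -> [0.5856 0.0975 0.08  ]
scene plain_tip 0.85 [213.9 188.8] -> [0.6427 0.1274 0.049 ]
scene sawn_tip 0.56 [281.9 190.1] -> [0.519  0.0747 0.049 ]
scene gauge 0.58 [262.9 189. ] -> [ 0.5993 -0.0154  0.    ]
scene probe 0.81 [235.6 238.6] -> [0.5537 0.2083 0.    ]
scene ref_plate 0.93 [198. 232.] -> [0.6276 0.2167 0.    ]
scene block 0.54 [202.5 201.8] -> [ 0.6868  0.1008 -0.    ]
scene caliper 0.72 [329.1 279.8] -> [0.364  0.2594 0.    ]
1.1 [0.18571585 0.62287626 0.21865566] [[-0.958, 0.286, -0.0], [0.286, 0.958, -0.0], [0.0, -0.0, -1.0]] 0.09281399473965213 [-0.3613435  -0.30741044  0.06068926]
```

View pics/top1.png

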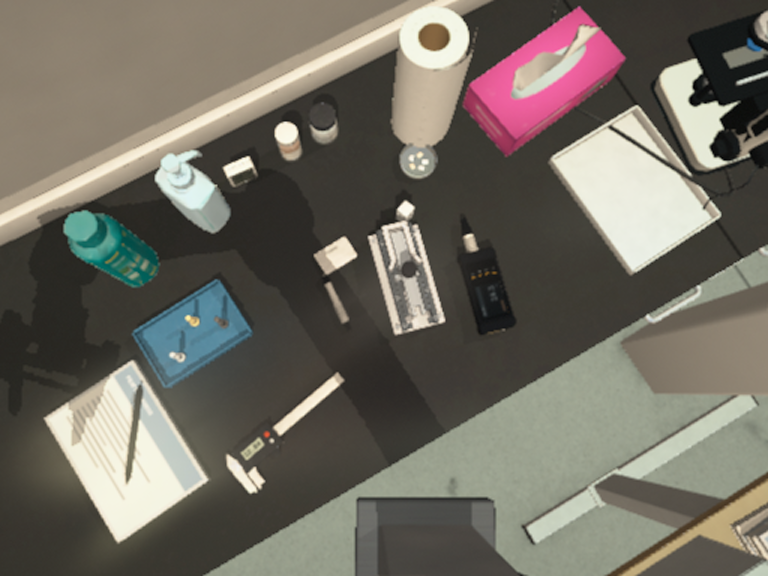

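View pics/scene1.png

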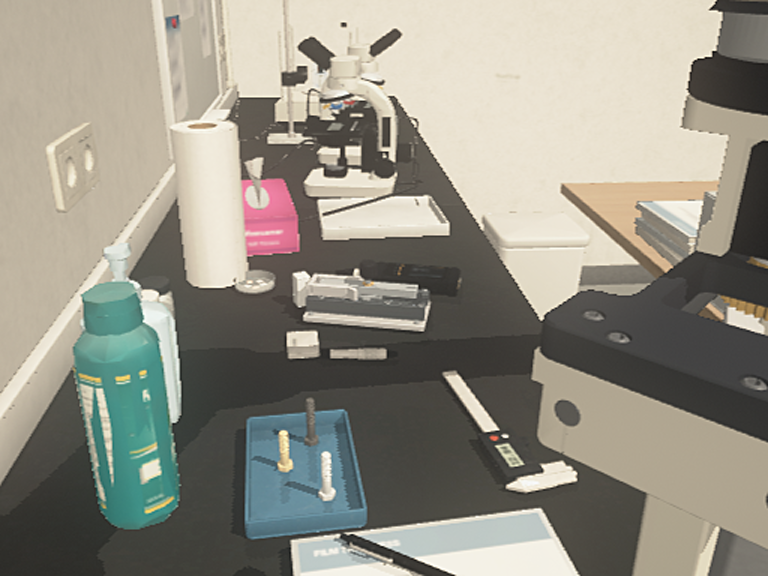

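The pictures show the holder at about (405,275) of the top view, with its long axis roughly along +x. The gauge is to its right at (487,290) and the probe and plate are to its left at (335,300) and (335,255). The way there is clear above the bench.

Emit:
servo_tool:
  targets: [-498, -397, -30, -30, 1, -498, -397, -30, -30, 1, -498, -397, -30, -30, 1, -498, -397, -30, -30, 1, -498, -397, -30, -30, 1, -498, -397, -30, -30, 1, -498, -397, -30, -30, 1, -498, -397, -30, -30, 1, -498, -397, -30, -30, 1, -498, -397, -30, -30, 1, -498, -397, -30, -30, 1, -498, -397, -30, -30, 1]

```text
t: 2.6
position: [0.5496, 0.0997, 0.2485]
tcp_rot: [[-0.973, -0.23, -0.0], [-0.23, 0.973, 0.0], [0.0, 0.0, -1.0]]
ft_force: [-0.4, 0.7, -0.4]
grip_width: 0.093
grip_force: 0.0
```

Run:
```python
from h import *
o=telemetry.get_obs();print(o['t'],o['position'],np.round(o['tcp_rot'],3).tolist(),np.round(o['joints'],2),o['ft_force'])
p,d=snap('wrist','w1.png')
np.save('d1.npy',d)
i,P=info('wrist');print(np.round(i['tool_from_camera'],3).tolist(),i['fx'],i.keys())
for t,z in(('holder',0),('guard_mouth',.05),('knob_top',.08),('plain_tip',.049),('sawn_tip',.049)): pin('wrist',t,z)
```

```text
2.6 [0.54963857 0.09973005 0.24852997] [[-0.973, -0.23, -0.0], [-0.23, 0.973, 0.0], [0.0, 0.0, -1.0]] [-0.18  0.44 -0.06  1.65  0.03  1.05  1.56] [-0.39885041  0.70083945 -0.35057818]
[[0.001, 0.964, 0.267, 0.075], [1.0, -0.001, -0.0, 0.0], [0.0, 0.267, -0.964, -0.166], [0.0, 0.0, 0.0, 1.0]] 294.224222140385 dict_keys(['fx', 'fy', 'cx', 'cy', 'tool_from_camera'])
wrist holder 0.65 [248.8 186. ] -> [0.5842 0.1071 0.    ]
wrist guard_mouth 0.96 [246.  212.9] -> [0.6076 0.1097 0.05  ]
wrist knob_top 0.74 [241.4 203. ] -> [0.586  0.0993 0.08  ]
wrist plain_tip 0.85 [245.9 239.1] -> [0.6451 0.1178 0.049 ]
wrist sawn_tip 0.73 [240.8 148.3] -> [0.5271 0.0828 0.049 ]
```

View pics/w1.png

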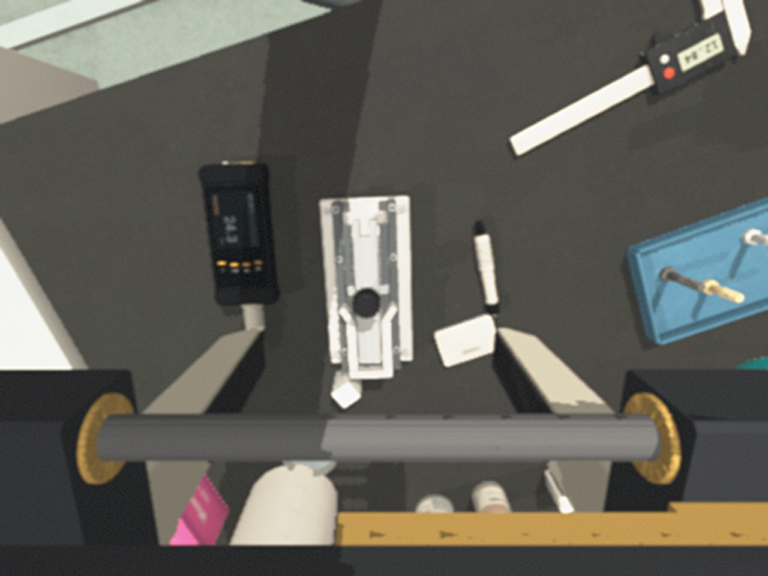

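The wrist view shows the holder from (320,200) to (411,362) with the knob at (367,302). The holder is almost aligned with the tool, the gauge is at the left (240,230), the probe at (485,265) and the plate at (465,340). Next I fit the plate corners.

Run:
```python
from h import *
c={k:atz('wrist',np.array(v)/1.5,.014) for k,v in dict(fl=(410,195),fr=(320,200),bl=(411,360),br=(331,362)).items()}
for k,v in c.items(): print(k,v.round(4))
print('center',sum(c.values())/4)
for a,b in(('fl','bl'),('fr','br')): d=c[b]-c[a]; print(np.hypot(*d[:2]),np.degrees(np.arctan2(d[1],d[0])))
for a,b in(('fr','fl'),('br','bl')): d=c[b]-c[a]; print(np.hypot(*d[:2]),np.degrees(np.arctan2(d[1],d[0]))-90)
d=np.load('d1.npy'); 
for v,u in ((203,245),(198,245),(160,245),(150,200),(325,190),(335,200)):
    print(u,v,d[v,u],atdepth('wrist',(u,v),d[v,u]).round(4))
# knob: dark blob
p=cv2.imread('pics/w1.png');g=cv2.resize(p,(512,384)).max(2)
m=np.zeros_like(g);m[185:220,225:265]=(g[185:220,225:265]<60)
n,l,s,ce=cv2.connectedComponentsWithStats(m.astype(np.uint8));
for k in range(1,n):
  if s[k,4]>20: print(s[k],ce[k],atz('wrist',ce[k],.08).round(4),atz('wrist',ce[k],.072).round(4))
```

```text
fl [0.4978 0.1195 0.014 ]
fr [0.5211 0.0422 0.014 ]
bl [0.6531 0.1614 0.014 ]
br [0.6739 0.0848 0.014 ]
center [0.58647733 0.10194586 0.014     ]
0.1608082357742563 15.103353406521645
0.1585877736796277 15.580662265191203
0.08069236647408556 16.769650544127913
0.07933721832059637 15.190325324420016
245 203 0.3506669 [0.5849 0.1025 0.0816]
245 198 0.3503995 [0.5792 0.1012 0.0803]
245 160 0.36952102 [0.5401 0.0912 0.0493]
200 150 0.4159194 [ 5.5e-01  2.7e-02 -4.0e-04]
190 325 0.44856167 [0.8093 0.0683 0.0381]
200 335 0.43600097 [0.8103 0.0866 0.0526]
[236 193  17  18 219] [243.6347032  201.67123288] [0.5841 0.1006 0.08  ] [0.5867 0.101  0.072 ]
```

Emit:
servo_tool:
  targets: [-35, -7, 60, -2, 0.5, -35, -7, 110, -2, 0.5, -35, -7, 150, -2, 0.5, -35, -7, 175, -2, 0.5, -35, -7, 188, -2, 0.5, -35, -7, 188, -2, 0.5, -35, -7, 188, -2, 0.5]

```text
t: 3.78
position: [0.5861, 0.1019, 0.0619]
tcp_rot: [[-0.964, -0.266, 0.002], [-0.266, 0.964, 0.001], [-0.003, -0.0, -1.0]]
ft_force: [0.9, -0.4, 0.3]
grip_width: 0.0468
grip_force: 0.0
```

Run:
```python
from h import *
snap('wrist','w2.png')
pin('wrist','knob_top',.08)
o=telemetry.get_obs();print(o['position'],o['ft_force'],np.round(o['tcp_rot'],3).tolist())
```

```text
wrist knob_top 0.7 [247.1 259.6] -> [0.5938 0.1013 0.08  ]
[0.58608902 0.10166517 0.06198509] [ 0.51374008 -0.11972238  0.16854637] [[-0.964, -0.266, 0.003], [-0.266, 0.964, 0.0], [-0.003, -0.0, -1.0]]
```

View pics/w2.png

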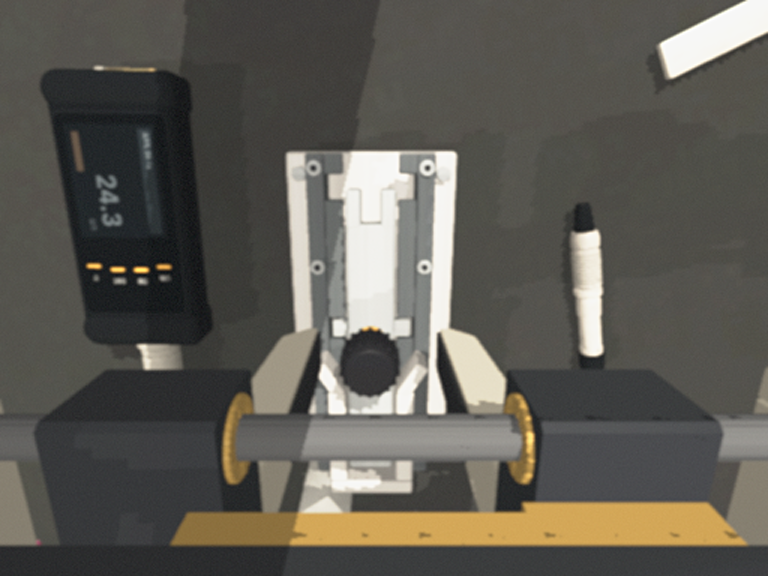

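The knob is between the fingers, with its top centre at (370,361), which fits x≈0.585. I'll close on it and press.

Emit:
servo_tool:
  targets: [0, 0, 0, 0, 0, 0, 0, 0, 0, 0, 0, 0, 0, 0, 0, 0, 0, 0, 0, 0, 0, 0, 3, 0, 0, 0, 0, 6, 0, 0, 0, 0, 9, 0, 0, 0, 0, 9, 0, 0]

```text
t: 4.88
position: [0.5862, 0.0988, 0.053]
tcp_rot: [[-0.965, -0.264, 0.002], [-0.264, 0.965, -0.003], [-0.001, -0.003, -1.0]]
ft_force: [0.1, -6.1, 6.9]
grip_width: 0.0206
grip_force: 30.0
```

Emit:
servo_tool:
  targets: [0, -3, 2, 0, 0, 0, -3, 2, 0, 0, 5, -3, 2, 0, 0, 12, -3, 2, 0, 0, 20, -3, 2, 0, 0, 20, -3, 2, 0, 0]

```text
t: 5.62
position: [0.5701, 0.0941, 0.0528]
tcp_rot: [[-0.964, -0.265, 0.008], [-0.265, 0.964, 0.002], [-0.008, -0.0, -1.0]]
ft_force: [0.8, -2.2, 13.6]
grip_width: 0.0209
grip_force: 30.0
```

Emit:
servo_tool:
  targets: [8, 0, -1, 0, 0, 18, 0, -1, 0, 0, 28, 0, -1, 0, 0, 38, 0, -1, 0, 0, 45, 0, -1, 0, 0, 50, 0, -1, 0, 0, 50, 0, -1, 0, 0]

```text
t: 6.5
position: [0.5233, 0.0812, 0.053]
tcp_rot: [[-0.964, -0.265, 0.011], [-0.265, 0.964, 0.003], [-0.011, -0.0, -1.0]]
ft_force: [3.4, -1.3, 8.3]
grip_width: 0.0209
grip_force: 30.0
```

Emit:
servo_tool:
  targets: [50, 0, -4, 0, 0, 0, 0, -9, 0, 0, -3, 0, -10, 0, 0, -3, 0, -10, 0, 0.5, -3, 0, -10, 0, 0.5, -3, 0, -10, 0, 0.5, -3, 0, -40, 0, 0.5, -3, 0, -90, 0, 0.5, -3, 0, -120, 0, 0.5, -3, 0, -120, 0, 0.5]

```text
t: 7.75
position: [0.5241, 0.0827, 0.1735]
tcp_rot: [[-0.964, -0.267, 0.008], [-0.267, 0.964, 0.003], [-0.009, 0.001, -1.0]]
ft_force: [-0.3, 0.4, -0.2]
grip_width: 0.0465
grip_force: 0.0
```

I mistyped the first row of that call: it has dx=50, which pulls against the stop, and I meant 0. I'll check what that did.

Run:
```python
from h import *
p,d=snap('wrist','w3.png')
for t,z in(('holder',0),('guard_mouth',.05),('knob_top',.08),('plain_tip',.049),('sawn_tip',.049),('probe',0),('gauge',0)): pin('wrist',t,z)
o=telemetry.get_obs();print(o['t'],o['position'],np.round(o['joints'],2))
```

```text
wrist holder 0.61 [254.5 221.4] -> [ 0.5787  0.1013 -0.    ]
wrist guard_mouth 0.58 [248.2 257. ] -> [0.5997 0.0995 0.05  ]
wrist knob_top 0.91 [247.8 188.6] -> [0.5175 0.0768 0.08  ]
wrist plain_tip 0.97 [252.2 238.4] -> [0.5773 0.0973 0.049 ]
wrist sawn_tip 0.62 [251.2 118.3] -> [0.4583 0.0632 0.049 ]
wrist probe 0.76 [341.1 219.9] -> [0.547  0.2013 0.    ]
wrist gauge 0.96 [154.7 204.6] -> [ 0.5884 -0.0216  0.    ]
8.15 [0.52094065 0.08079662 0.16969672] [-0.15  0.48 -0.07  1.84  0.05  0.82  1.6 ]
```

View pics/w3.png

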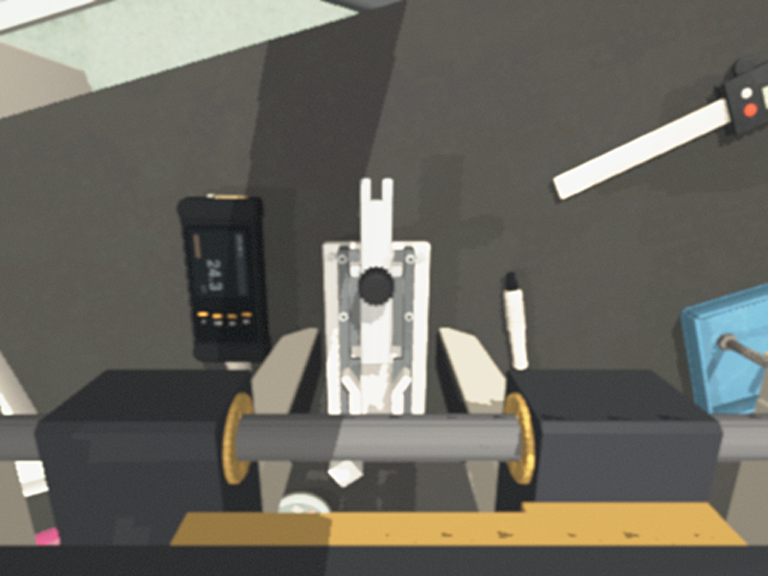

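The slide is fully out: the knob is at (376,287), the bar is straight and its slotted end is at (376,181). The gauge and probe are where they were. Next I cage the sawn end between the fingers.

Emit:
servo_tool:
  targets: [51, 0, 30, 0, 0.5, 51, 0, 70, 0, 0.5, 51, 0, 110, 0, 0.5, 51, 0, 125, 0, 0.5, 51, 0, 130, 0, 0.4, 51, 0, 130, 0, 0.28, 51, 0, 130, 0, 0.28, 51, 0, 130, 0, 0.28]

```text
t: 9.15
position: [0.4727, 0.0673, 0.0413]
tcp_rot: [[-0.964, -0.265, 0.002], [-0.265, 0.964, 0.0], [-0.002, -0.0, -1.0]]
ft_force: [-0.2, 0.6, -0.1]
grip_width: 0.0261
grip_force: 0.0
```

Run:
```python
from h import *
snap('wrist','w4.png')
o=telemetry.get_obs();print(o['t'],o['position'],np.round(o['tcp_rot'],3).tolist(),o['ft_force'],o['grip_width'],np.round(o['joints'],2))
```

```text
9.2 [0.47262802 0.06729447 0.04123902] [[-0.964, -0.266, 0.001], [-0.266, 0.964, 0.0], [-0.001, -0.0, -1.0]] [-0.04455732 -0.19256571  0.86464232] 0.025851954875424688 [-0.15  0.63 -0.05  2.09  0.07  0.42  1.58]
```

View pics/w4.png

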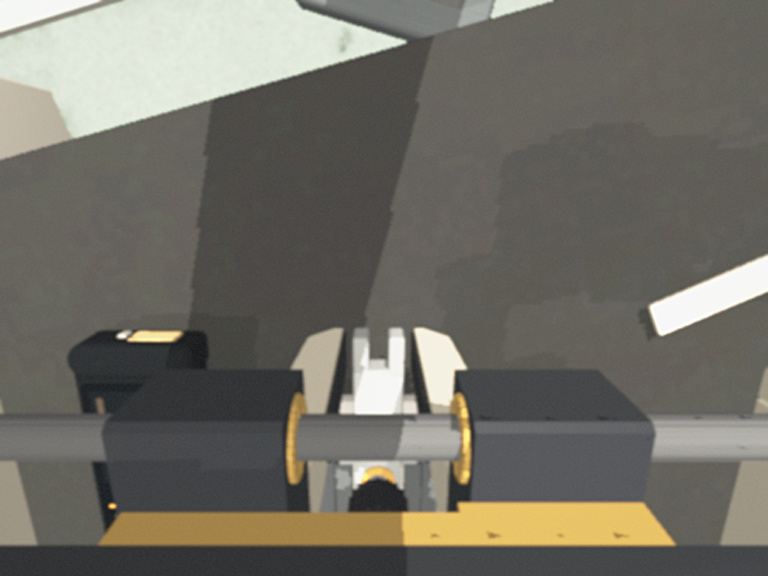

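The slotted end is between the fingers, at (378,360) in the picture, with clearance on both sides. I'll swing it clockwise by the left, the first 90° in this call.

Emit:
servo_tool:
  targets: [-1, 9, 0, 10, 0.28, -3, 18, 0, 20, 0.28, -7, 26, 0, 30, 0.28, -12, 33, 0, 40, 0.28, -19, 40, 0, 50, 0.28, -26, 45, 0, 60, 0.28, -34, 49, 0, 70, 0.28, -43, 51, 0, 80, 0.28, -52, 52, 0, 90, 0.28, -52, 52, 0, 90, 0.28]

```text
t: 10.45
position: [0.5088, 0.1318, 0.0407]
tcp_rot: [[-0.269, 0.963, 0.001], [0.963, 0.269, -0.0], [-0.0, 0.001, -1.0]]
ft_force: [0.1, 0.5, 0.5]
grip_width: 0.0264
grip_force: 0.0
```

Emit:
servo_tool:
  targets: [-1, 9, 0, 10, 0.28, -3, 18, 0, 20, 0.28, -7, 26, 0, 30, 0.28, -12, 33, 0, 40, 0.28, -19, 40, 0, 50, 0.28, -26, 45, 0, 60, 0.28, -34, 49, 0, 70, 0.28, -43, 51, 0, 80, 0.28, -52, 52, 0, 90, 0.28, -52, 52, 0, 90, 0.28]

```text
t: 11.7
position: [0.5723, 0.0941, 0.0406]
tcp_rot: [[0.963, 0.268, -0.0], [0.268, -0.963, -0.001], [-0.001, 0.001, -1.0]]
ft_force: [-0.2, 1.0, 0.1]
grip_width: 0.0265
grip_force: 0.0
```

Run:
```python
from h import *
p,d=snap('top','t5.png')
for c in('top',):
  for t in('plain_tip','sawn_tip'): pin(c,t,.049)
  pin(c,'knob_top',.08)
p=cv2.imread('pics/t5.png'); cv2.imwrite('pics/t5c.png',cv2.resize(p[200:400,280:540],None,fx=3,fy=3,interpolation=cv2.INTER_CUBIC)[:600])
```

```text
top plain_tip 0.72 [279.9 205.1] -> [0.5355 0.0798 0.049 ]
top knob_top 0.49 [278.8 205.9] -> [0.5282 0.085  0.08  ]
```

View pics/t5c.png

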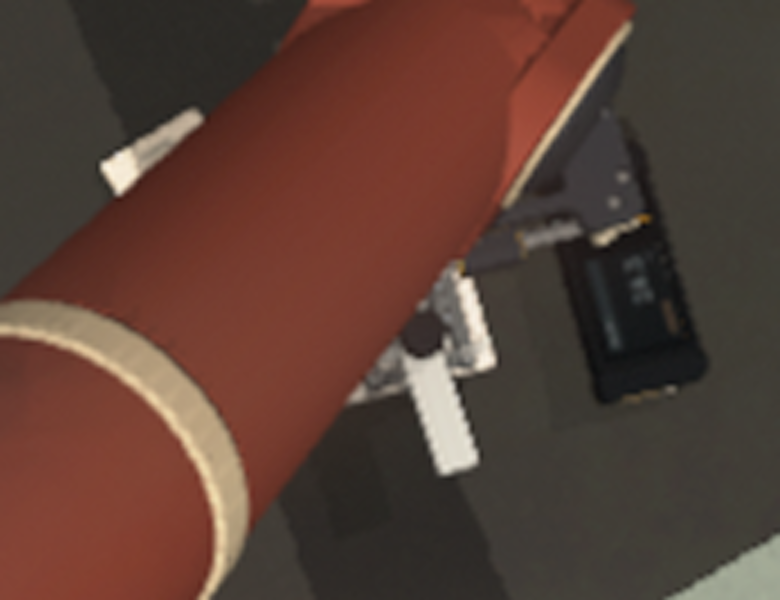

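The plain end now faces out, at (455,465), and the sawn end is under the gripper. I'll close to straighten the bar, then open and rise.

Emit:
servo_tool:
  targets: [0, 0, 0, 0, 0.1, 0, 0, 0, 0, 0.1, 0, 0, 0, 0, 0.1, 0, 0, 0, 0, 0.4, 0, 0, 0, 0, 0.4, 0, 0, 0, 0, 0.4, 0, 0, -30, 0, 0.5, 0, 0, -80, 0, 0.5, -52, 0, -130, 0, 0.5, -52, 0, -130, 0, 0.5, -52, 0, -130, 0, 0.5]

```text
t: 13.28
position: [0.5224, 0.0816, 0.1707]
tcp_rot: [[0.964, 0.266, 0.001], [0.266, -0.964, 0.001], [0.001, -0.001, -1.0]]
ft_force: [-0.2, -0.2, -1.1]
grip_width: 0.0467
grip_force: 0.0
```

Run:
```python
from h import *
o=telemetry.get_obs();print(o['t'],o['position'],np.round(o['tcp_rot'],3).tolist(),o['ft_force'],o['grip_width'],np.round(o['joints'],2))
snap('wrist','w6.png')
for t,z in(('guard_mouth',.05),('knob_top',.08),('plain_tip',.049),('sawn_tip',.049)): pin('wrist',t,z)
```

```text
13.275 [0.52240189 0.08157296 0.17070338] [[0.964, 0.266, 0.001], [0.266, -0.964, 0.001], [0.001, -0.001, -1.0]] [-0.21550708 -0.15976692 -1.09726055] 0.04665809929578167 [-0.8   0.68  1.01  1.86 -0.68  1.   -0.8 ]
wrist guard_mouth 0.55 [253.9  82.2] -> [0.6141 0.1057 0.05  ]
wrist knob_top 0.79 [250.  183.4] -> [0.5285 0.0854 0.08  ]
wrist plain_tip 0.94 [254.4 237.6] -> [0.4646 0.0629 0.049 ]
wrist sawn_tip 0.6 [253.6 109.5] -> [0.5907 0.0988 0.049 ]
```

View pics/w6.png

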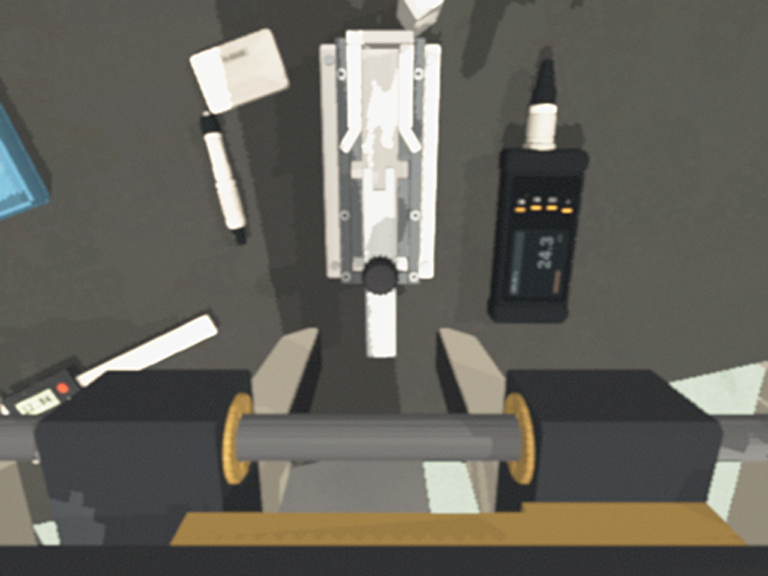

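The bar lies straight on the centre line, with the sawn end at (379,170) towards the guards and the plain end at (381,355). I'll go down on the knob and grip it.

Emit:
servo_tool:
  targets: [1, 0, 50, 0, 0.5, 1, 0, 90, 0, 0.5, 1, 0, 109, 0, 0.5, 1, 0, 109, 0, 0.3, 1, 0, 109, 0, 0, 1, 0, 109, 0, 0, 1, 0, 109, 0, 0, 1, 0, 109, 0, 0, 1, 0, 113, 0, 0, 1, 0, 117, 0, 0, 1, 0, 120, 0, 0, 1, 0, 120, 0, 0]

```text
t: 15.02
position: [0.5271, 0.0818, 0.0546]
tcp_rot: [[0.964, 0.265, 0.008], [0.265, -0.964, 0.004], [0.009, -0.001, -1.0]]
ft_force: [-1.9, 2.7, 25.0]
grip_width: 0.0209
grip_force: 30.1
```

Emit:
servo_tool:
  targets: [0, 0, -1, 0, 0, 0, 0, -2, 0, 0, 6, 0, -2, 0, 0, 14, 0, -2, 0, 0, 22, 0, -2, 0, 0, 22, 0, -2, 0, 0]

```text
t: 15.78
position: [0.5471, 0.0874, 0.0548]
tcp_rot: [[0.964, 0.266, 0.005], [0.266, -0.964, 0.001], [0.005, -0.0, -1.0]]
ft_force: [-1.3, 0.6, 13.1]
grip_width: 0.0209
grip_force: 30.0
```

Emit:
servo_tool:
  targets: [6, 0, 0, 0, 0, 12, 0, 0, 0, 0, 18, 0, 0, 0, 0, 24, 0, 0, 0, 0, 30, 0, 0, 0, 0, 36, 0, 0, 0, 0, 42, 0, 0, 0, 0, 46, 0, 0, 0, 0, 46, 0, 0, 0, 0]

```text
t: 16.9
position: [0.5863, 0.0982, 0.0547]
tcp_rot: [[0.964, 0.265, -0.006], [0.265, -0.964, 0.001], [-0.005, -0.003, -1.0]]
ft_force: [-8.2, -0.9, 19.2]
grip_width: 0.0213
grip_force: 30.1
```

Emit:
servo_tool:
  targets: [2, 0, -1, 0, 0, 4, 0, -2, 0, 0, 6, 0, -2, 0, 0, 6, 0, -2, 0, 0]

```text
t: 17.4
position: [0.5867, 0.0984, 0.0548]
tcp_rot: [[0.965, 0.263, -0.017], [0.263, -0.965, -0.0], [-0.016, -0.004, -1.0]]
ft_force: [-14.1, -2.8, 16.3]
grip_width: 0.021
grip_force: 30.1
```

Emit:
servo_tool:
  targets: [-2, 0, -2, 0, 0, -4, 0, -5, 0, 0, -5, 0, -8, 0, 0, -5, 0, -11, 0, 0, -5, 0, -11, 0, 0]

```text
t: 18.02
position: [0.586, 0.0984, 0.0632]
tcp_rot: [[0.964, 0.265, -0.008], [0.265, -0.964, -0.002], [-0.009, -0.0, -1.0]]
ft_force: [-4.6, -3.7, -5.7]
grip_width: 0.0209
grip_force: 30.0
```

The knob rose about 8 mm, so it seems to have locked at home. I'll release, rise and check.

Emit:
servo_tool:
  targets: [-2, 0, 2, 0, 0, -2, 0, 2, 0, 0.5, -2, 0, 2, 0, 0.5, -2, 0, 2, 0, 0.5, -2, 0, -40, 0, 0.5, -2, 0, -90, 0, 0.5, -62, 0, -130, 0, 0.5, -62, 0, -130, 0, 0.5, -62, 0, -130, 0, 0.5]

```text
t: 19.15
position: [0.5304, 0.0839, 0.196]
tcp_rot: [[0.964, 0.266, 0.001], [0.266, -0.964, 0.001], [0.002, -0.001, -1.0]]
ft_force: [-0.2, 0.1, -0.2]
grip_width: 0.0466
grip_force: 0.0
```

Run:
```python
from h import *
o=telemetry.get_obs();print(o['t'],o['position'],o['ft_force'],o['grip_width'])
p,d=snap('wrist','w7.png')
for t,z in(('guard_mouth',.05),('knob_top',.08),('plain_tip',.049),('sawn_tip',.049)):
    pin('wrist',t,z)
uv=np.array(models.pinpoint('wrist','knob_top')[0]['position'])*[512,384]; u,v=uv.round().astype(int)
dd=np.median(d[v-1:v+2,u-1:u+2]);print(atdepth('wrist',uv,dd))
```

```text
19.15 [0.53042133 0.08386916 0.19598281] [-0.19755792  0.07699585 -0.22288925] 0.04656101928541539
wrist guard_mouth 0.91 [254.7  93.6] -> [0.6141 0.1047 0.05  ]
wrist knob_top 0.86 [251.  119.7] -> [0.5895 0.1015 0.08  ]
wrist plain_tip 0.77 [252.8 184.4] -> [0.5221 0.0805 0.049 ]
wrist sawn_tip 0.84 [255.5  54.3] -> [0.6492 0.113  0.049 ]
[0.58926854 0.10070472 0.07894646]
```

View pics/w7.png

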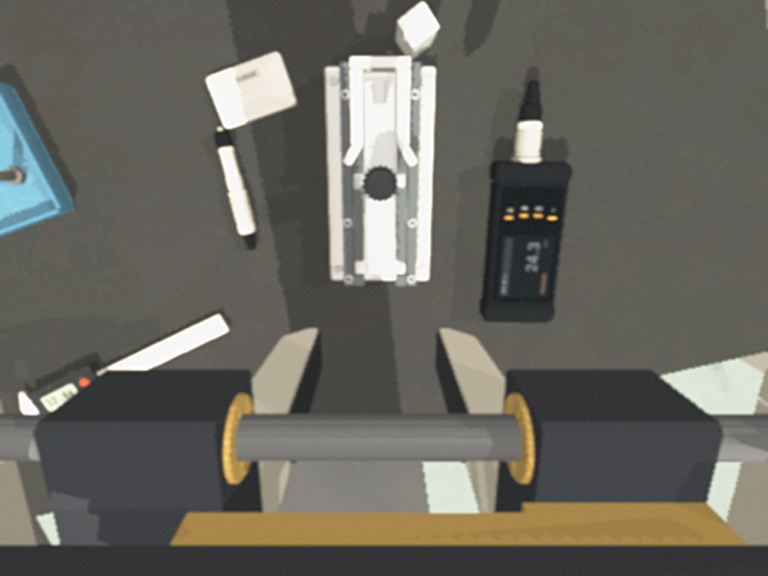

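The slide is home: the knob is 25 mm in front of the guard mouth and its top is at 0.079 m, so it is up. The sawn slot is at (380,90) between the guards, the plain end is at (380,278), and the bystanders have not moved.

```bash
python3 -c "
from cell import order; print(order.finish_job())"
```

```text
the job is handed in; nothing more can be done
None
```

The bar is turned end for end and the job is handed in. By the last picture the plain end faces out, the sawn end lies between the guards, the slide is home and the knob is up. A mistyped row once pulled hard against the slide's out-stop, with no damage seen; the judge's verdict was not shown.

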